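# Set up three marble models on their bases

### The arm

A 6-joint arm with a two-finger parallel gripper is mounted at the origin on the work surface. World frame = base frame: x ahead of the robot, y to its left, z up, the work surface at z = 0. Lengths are in m, angles in rad, forces in N, time in s.
With the tool pointing down it reaches from about 0.35 to 0.775 m from the base axis. Payload 5.5 kg.
Tool frame: the origin (TCP) lies midway between the tips of the shut fingers; the grasp point (between the pads) lies grip_point_offset behind it (grip_point_offset is the distance from the TCP to the grasp point, in m); z points along the fingers, y is the direction in which the jaws open and shut (so a half turn about z gives the same grasp; the last joint's range is limited). The gripper opens to 85 mm and grips with 20 to 120 N. Pads are 22 mm wide; open, the fingers measure 114 mm over their backs; the gripper's body (76 mm by 85 mm) begins 54 mm behind the grasp point. The pads swing forward as they close: fully open they stand 13 mm farther back than shut.
Start: joints at [-1.271, 0.313, 0.046, 1.304, 0, 1.431], TCP at [0.245, -0.52, 0.231] pointing down, gripper open.
Joint ranges: [-2.76, 2.76], [-0.86, 1.69], [-1.03, 1.26], [-2.2, 2.34], [-1.47, 1.5], [-3.14, 3.14]. Speed limits (rad/s): [2.57, 2.57, 3.14, 3.14, 3.14, 3.14].

### API

Orientations are given as a unit quaternion [w, x, y, z].
In Python, from workcell import * gives the robot as it stands.
- The arm moves only by the tool send_rows, never from a script. Its argument "series" is one flat list of numbers, 7 for each row, row after row: the shift along the tool's x, y, z in cm, then the turn, a rotation vector about the tool's x, y, z in degrees, then the opening, from 0 (shut) to 1 (fully open). A call has 1 to 10 rows; each row is the pose to reach, as a shift and turn from the pose commanded when the call began, along the tool's axes at that moment; what a row does not reach only later rows make up. A row lasts 1/12 s, in which the tool goes at most 41.7 mm and 7.16 degrees, less where a joint would pass 70% of its speed; a pose out of reach is approached as far as the arm can. A call with a gripper value outside its range is refused whole. The fingers move at their own pace and stop on an object; "newtons" is the grip in N (left out, the last holds). Time passes only in rows, so rows that repeat a pose let the fingers close. It gives the time, the measured TCP pose, the force and the opening at its end, in the units of the state.
- get_state(): the state, without advancing time (a new reading comes with each control period).
- read_camera(name): name is "scene" or "top" or "wrist"; returns the picture (400x640x3 uint8, blue, green, red); there is no depth.
- camera_info(name): a dict with "K" (3x3 intrinsics, pixels), "xyz" and "attitude" of the camera in the world. Camera axes: x right, y down, z forward; pixel columns grow to the right and rows downward; lengths in m; the calibration is good to about 2 mm. The wrist camera is an equidistant fisheye: a pixel r from the principal point sees the ray r / f radians off the axis. A picture is of the moment at which its call begins: read the wrist's pose just before it. camera_info takes no time and is no camera call; for the wrist camera it gives the pose at the moment of the call.
- hand_in(): hands the job in, once; it reports no verdict.
Trained networks look in the newest picture that a camera, given by its name, has taken for a name from the list of things; names that differ only in an ending like _2 or _b are one class to them, and where a whole thing is asked for, a point or a joint stands for the part that bears it (a point fixed in the world has none). Each returns a list of dicts, best first, with "p" (0 to 1); they miss things now and then, are a little off and sometimes report something else, mostly with a low value. They report only what shows in the picture. A call takes as long as a camera call. They do not tell look-alikes from the thing itself.
- silhouettes(camera, label): "pixels" (400x640 bool, what is visible of it) and "box" ([left, top, width, height] in pixels, round what is visible of it).
The state is a dict: "clock": time; "joint_pos": joint angles; "qvel": joint speeds; "tau": joint torques, N m; "tcp_pos": TCP position; "orientation": TCP orientation; "wrist_force": force on the tool from outside, world axes, zero at the start; "ft_torque": the same for the moment, N m; "finger_gap": finger opening in m.
Only numpy, scipy, OpenCV 4.12 (cv2) and the standard library are available. Lean on these libraries where they do the work, as an engineer would, in place of code of your own. Each camera call takes 0.05 s, during which the arm holds its last target. There are 200 camera calls.

### The job

Stand the three round-topped marble models on the wooden bases for a viewing: the largest on the longest base, the middle-sized on the one of middle length and the smallest on the shortest, each upright, centred, with its width running along the base's length. The middle-length base still has a broken offcut on it, which belongs in the steel rubble tray. Set the models down gently, without dropping or toppling them, and leave the square-topped block and the round core standing where they are.

Things in the scene. Friction and masses are not known exactly. Their poses are not given: they have to be found in the camera images.
- arch_large_center (a point): the largest of three round-topped white marble models (upright slabs, flat parallel faces, half-round top, upright on the table at the start): 76 mm wide along its y, 34 mm thick along its x, 80 mm tall along its z (straight sides up to 42 mm, half-round of radius 38 mm above). Point at its centre, 40 mm above its underside. Grip it across its 34 mm, a little above the centre so that the gripper clears the top. Half a turn about z looks almost the same.
- arch_medium_center (a point): the middle-sized of three round-topped white marble models (upright slabs, flat parallel faces, half-round top, upright on the table at the start): 60 mm wide along its y, 34 mm thick along its x, 66 mm tall along its z (straight sides up to 36 mm, half-round of radius 30 mm above). Point at its centre, 33 mm above its underside. Grip it across its 34 mm, a little above the centre so that the gripper clears the top. Half a turn about z looks almost the same.
- arch_small_center (a point): the smallest of three round-topped white marble models (upright slabs, flat parallel faces, half-round top, upright on the table at the start): 42 mm wide along its y, 34 mm thick along its x, 54 mm tall along its z (straight sides up to 33 mm, half-round of radius 21 mm above). Point at its centre, 27 mm above its underside. Grip it across its 34 mm, a little above the centre so that the gripper clears the top. Half a turn about z looks almost the same.
- base_large_top (a point): the longest of three fixed dark wooden base slabs lying flat on the table: 134 mm long along its y, 54 mm along its x, 18 mm high. Point at the middle of its top face.
- base_medium_top (a point): the middle-length one of three fixed dark wooden base slabs lying flat on the table: 104 mm long along its y, 54 mm along its x, 18 mm high. Point at the middle of its top face. The offcut lies on it at the start.
- base_small_top (a point): the shortest of three fixed dark wooden base slabs lying flat on the table: 76 mm long along its y, 54 mm along its x, 18 mm high. Point at the middle of its top face.
- offcut_center (a point): small broken offcut of the same marble lying on the middle-length base at the start: 36 mm along its x (flat faces to grip), 44 mm along its y, 40 mm tall, chipped down to 28 mm on its +y side. Point at its centre, 20 mm above its underside; the tall part's middle is 10 mm towards its -y.
- tray_in (a point): rubble tray: fixed open steel tray, 140 mm along its x, 110 mm along its y, 45 mm high, walls 4 mm, floor 4 mm thick. Point at the middle of its inner floor. It is left or right of the other things.
- square_block_center (a point): square-topped marble block, to be left alone: upright, 62 mm along its y, 34 mm along its x, 70 mm tall. Point at its centre, 35 mm up.
- round_core_center (a point): round marble core (upright cylinder), to be left alone: 50 mm across, 64 mm tall. Point at its centre, 32 mm up.
Things that resemble listed ones, but are neither listed nor needed, are in the scene too. Leave any black or orange look-alike of the part that bears offcut_center alone. What is shaped like the part that bears base_medium_top but red is not meant.

How it is judged:
At the end, for the whole second after the job is handed in: Each model is upright (0.06 rad) on the base of its size: centre within 14 mm of the base's in plan, height within 4 mm, width within 0.2 rad of the base's length. The offcut is inside the tray, its centre under 30 mm above the inner floor. All released and at rest (horizontal distance between arch_large_center and base_large_top below 0.014 m and angle between the y axis of arch_large_center and the y axis of base_large_top, either way round below 0.2 rad and angle between each of arch_large_center, arch_medium_center, arch_small_center's own z axis and vertical below 0.06 rad and z of arch_large_center in the frame of base_large_top between 0.036 and 0.044 m and linear speed of each of arch_large, arch_medium, arch_small, offcut below 0.02 m/s and horizontal distance between arch_medium_center and base_medium_top below 0.014 m and angle between the y axis of arch_medium_center and the y axis of base_medium_top, either way round below 0.2 rad and z of arch_medium_center in the frame of base_medium_top between 0.029 and 0.037 m and horizontal distance between arch_small_center and base_small_top below 0.014 m and angle between the y axis of arch_small_center and the y axis of base_small_top, either way round below 0.2 rad and z of arch_small_center in the frame of base_small_top between 0.023 and 0.031 m and x of offcut_center in the frame of tray_in between -0.064 and 0.064 m and y of offcut_center in the frame of tray_in between -0.049 and 0.049 m and z of offcut_center in the frame of tray_in below 0.03 m); the robot touches nothing.
It fails at once if the largest round-topped model is dropped or toppled (moves freely, out of the fingers, faster than 0.65 m/s, or leans more than 60 degrees) ((linear speed of arch_large above 0.65 m/s and contact force between the fingers and arch_large below 0.05 N) or angle between arch_large_center's own z axis and vertical above 1.05 rad).
It fails at once if the middle-sized round-topped model is dropped or toppled (moves freely, out of the fingers, faster than 0.65 m/s, or leans more than 60 degrees) ((linear speed of arch_medium above 0.65 m/s and contact force between the fingers and arch_medium below 0.05 N) or angle between arch_medium_center's own z axis and vertical above 1.05 rad).
It fails at once if the smallest round-topped model is dropped or toppled (moves freely, out of the fingers, faster than 0.65 m/s, or leans more than 60 degrees) ((linear speed of arch_small above 0.65 m/s and contact force between the fingers and arch_small below 0.05 N) or angle between arch_small_center's own z axis and vertical above 1.05 rad).
It fails at once if the square-topped block is shifted more than 25 mm or tipped over (distance of square_block_center from where it was at the start of the episode above 0.025 m or angle between square_block_center's own z axis and vertical above 0.4 rad).
It fails at once if the round core is shifted more than 25 mm or tipped over (distance of round_core_center from where it was at the start of the episode above 0.025 m or angle between round_core_center's own z axis and vertical above 0.4 rad).
It also fails if it takes over 106 s, if anything falls off the work surface, if the arm or the gripper's body presses on something with over 40 N, if the wrist force passes 120 N, or if a joint passes its speed limit or range.

## Working session

There is one attempt and no reset: what is moved stays moved. The work goes in short steps, Python scripts to look and compute and a tool call to move; the robot and the scene stay as the last step left them, time stands still between calls to the robot, and variables do not carry over. Pictures are saved under pics/ and viewed, about 12 in all and at most 16, crops included, and the job is handed in when it is done.

Besides the shell and the picture viewer there is one more tool, called after "Call:" as name(argument=value, ...) on one line, values as JSON. send_rows: Moves the arm, as the interface text tells. Its arguments: {"type":"object","properties":{"series":{"type":"array"},"newtons":{"type":"number"}},"required":["series"]}

```bash
mkdir -p pics; ls
python3 - <<'E'
from workcell import *
import cv2,numpy as np
print(get_state())
for c in ("scene","top","wrist"):
    im=read_camera(c); cv2.imwrite(f"pics/{c}0.png",im); print(c,camera_info(c))
E
```

```text
pics
{'clock': 0.0, 'joint_pos': array([-1.27060604e+00,  3.14014866e-01,  4.49583847e-02,  1.30361338e+00,
        1.92617690e-05,  1.43121352e+00]), 'qvel': array([ 0.00084375,  0.00102345,  0.00224561, -0.00098992,  0.00037884,
        0.00169614]), 'tau': array([ 3.19858664e-04, -4.80622315e+01,  2.98536783e+01,  1.91583694e-02,
       -1.81332039e-04, -1.24338428e-05]), 'tcp_pos': array([ 0.24464553, -0.51977755,  0.23039224]), 'orientation': array([-9.34522135e-04,  9.75921775e-01,  2.18118799e-01, -6.55453403e-05]), 'wrist_force': array([ 0.64234368, -0.10207974,  0.11821449]), 'ft_torque': array([-0.02503382,  0.02846548,  0.00389616]), 'finger_gap': 0.08498965275813768}
scene {'K': array([[479.71176282,   0.        , 316.8028937 ],
       [  0.        , 479.71176282, 197.77991077],
       [  0.        ,   0.        ,   1.        ]]), 'xyz': array([ 1.16683017, -0.14125374,  1.02047485]), 'attitude': array([-0.24312309,  0.73572241,  0.60235702, -0.19175433])}
top {'K': array([[504.10498616,   0.        , 314.424412  ],
       [  0.        , 504.10498616, 205.19401339],
       [  0.        ,   0.        ,   1.        ]]), 'xyz': array([0.40583209, 0.01207732, 1.25761059]), 'attitude': array([-0.02758093,  0.71244205, -0.70080703,  0.02313263])}
wrist {'K': array([[309.70691629,   0.        , 321.97194128],
       [  0.        , 309.70691629, 192.59471292],
       [  0.        ,   0.        ,   1.        ]]), 'xyz': array([ 0.3134556 , -0.48761898,  0.37358119]), 'attitude': array([ 0.12813184,  0.83484199, -0.52914252, -0.08142041])}
```

View pics/top0.png

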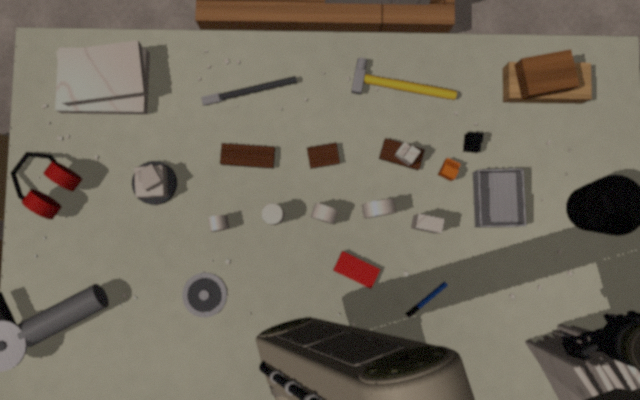

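View pics/scene0.png

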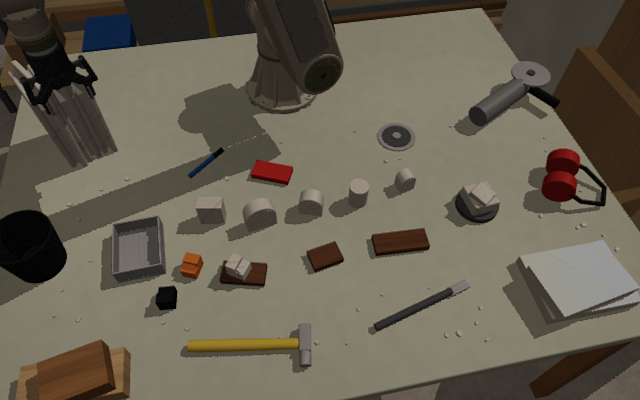

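Top view: bases at (247,155) longest, (323,155) shortest, (401,152) middle with the offcut at (408,152). Models stand at (218,222) small, (324,212) medium and (378,207) large. The core is at (272,213), the square block at (430,222), the tray at (499,196). The black and orange look-alikes and the red slab at (357,270) are not meant. Now I'll fit poses from both views.

```bash
cat > h.py <<'E'
from workcell import *
import cv2,numpy as np
from scipy.spatial.transform import Rotation as R
from scipy.optimize import minimize
def Rq(q): return R.from_quat(np.roll(q,-1))
def proj(P,ci,fish=False):
    p=Rq(ci["attitude"]).inv().apply(np.atleast_2d(P)-ci["xyz"]); K=ci["K"]
    if fish:
        r=np.hypot(p[:,0],p[:,1]); th=np.arctan2(r,p[:,2]); n=p[:,:2]*(th/np.maximum(r,1e-9))[:,None]
    else: n=p[:,:2]/p[:,2:]
    return n*K[0,0]+K[:2,2]
def ray(uv,ci,fish=False):
    n=(np.array(uv)-ci["K"][:2,2])/ci["K"][0,0]
    if fish:
        t=np.linalg.norm(n); d=np.r_[n/t*np.sin(t),np.cos(t)]
    else: d=np.r_[n,1]
    return Rq(ci["attitude"]).apply(d)
def box(x,y,z): return np.array([[a*x/2,b*y/2,c*z/2] for a in(-1,1) for b in(-1,1) for c in(-1,1)])
def arch(w,h):
    r=w/2; t=np.linspace(0,np.pi,17)
    s=np.r_[[[-r,-h/2],[r,-h/2]],np.c_[r*np.cos(t),h/2-r+r*np.sin(t)]]
    return np.array([[x,a,b] for x in(-.017,.017) for a,b in s])
off=np.array([[x,y,z] for x in(-.018,.018) for y,z in((-.022,-.02),(.022,-.02),(-.022,.02),(.002,.02),(.022,.008))])
M=dict(arch_large_center=arch(.076,.08),arch_medium_center=arch(.06,.066),arch_small_center=arch(.042,.054),
 base_large_top=box(.054,.134,.018)-[0,0,.009],base_medium_top=box(.054,.104,.018)-[0,0,.009],base_small_top=box(.054,.076,.018)-[0,0,.009],
 offcut_center=off,tray_in=box(.14,.11,.045)+[0,0,.0185],square_block_center=box(.034,.062,.07),
 round_core_center=np.array([[.025*np.cos(t),.025*np.sin(t),z] for t in np.linspace(0,6.28,24) for z in(-.032,.032)]))
Z0=dict(arch_large_center=.04,arch_medium_center=.033,arch_small_center=.027,base_large_top=.018,base_medium_top=.018,base_small_top=.018,offcut_center=.038,tray_in=.004,square_block_center=.035,round_core_center=.032)
S=4
def hullmask(uv,o,sh):
    m=np.zeros(sh,np.uint8); h=cv2.convexHull((((uv-o)*S+S/2)).astype(np.float32))
    cv2.fillConvexPoly(m,np.round(h*16).astype(np.int32),1,shift=4); return m
def fit(name,views,x0):
    """views: list of (mask bool, camera info, fish)"""
    V=[]
    for m,ci,f in views:
        ys,xs=np.nonzero(m); o=np.array([xs.min()-12,ys.min()-12]); sh=((np.ptp(ys)+25)*S,(np.ptp(xs)+25)*S)
        V.append((hullmask(np.c_[xs,ys].astype(float),o,sh),o,sh,ci,f))
    def cost(p):
        P=R.from_euler('z',p[3]*10).apply(M[name])+p[:3]; c=0
        for m,o,sh,ci,f in V:
            k=hullmask(proj(P,ci,f),o,sh); c+=1-(m&k).sum()/max(1,(m|k).sum())
        return c/len(V)
    best=None
    for yaw in np.linspace(-np.pi/2,np.pi/2,6,endpoint=False):
        s=np.r_[x0,yaw/10]; sim=np.vstack([s]+[s+d for d in np.diag([.012,.012,.008,.03])])
        r=minimize(cost,s,method='Nelder-Mead',options=dict(initial_simplex=sim,maxiter=250,xatol=2e-4,fatol=5e-4))
        if best is None or r.fun<best.fun: best=r
    x=best.x.copy(); x[3]=(x[3]*10+np.pi/2)%np.pi-np.pi/2
    return x,best.fun
E
python3 - <<'E'
from h import *
import pickle
G=dict(arch_large_center=(378,207),arch_medium_center=(324,212),arch_small_center=(218,222),base_large_top=(247,155),base_medium_top=(401,152),base_small_top=(323,155),offcut_center=(408,152),tray_in=(499,196),square_block_center=(430,222),round_core_center=(272,213))
ct,cs=camera_info("top"),camera_info("scene")
out={}
for n,uv in G.items():
    d=ray(uv,ct); X=ct["xyz"]+d*(Z0[n]-ct["xyz"][2])/d[2]
    vs=[]
    for c,ci in(("top",ct),("scene",cs)):
        t=proj(X,ci)[0]
        L=silhouettes(c,n)
        L=[(np.hypot(*(np.array([l["box"][0]+l["box"][2]/2,l["box"][1]+l["box"][3]/2])-t)),l) for l in L]
        L.sort(key=lambda a:a[0])
        if L and L[0][0]<15: vs.append((L[0][1]["pixels"],ci,False))
        else: print(n,c,"none",[(round(a),l["box"],round(l["p"],2)) for a,l in L])
    if vs:
        x,f=fit(n,vs,X); out[n]=x; print(n,len(vs),np.round(X,3),np.round(x,3),round(f,3))
pickle.dump(out,open("p.pkl","wb")); print(get_state()["clock"])
E
```

```text
arch_large_center 2 [ 0.491 -0.133  0.04 ] [ 0.488 -0.137  0.041  0.182] 0.057
arch_medium_center 2 [ 0.478 -0.003  0.033] [ 0.474 -0.004  0.034 -0.339] 0.082
arch_small_center 2 [0.449 0.256 0.027] [0.446 0.255 0.027 0.16 ] 0.096
base_large_top 2 [0.617 0.19  0.018] [ 0.616  0.19   0.02  -0.058] 0.035
base_medium_top 2 [ 0.631 -0.192  0.018] [ 0.627 -0.194  0.018 -0.272] 0.061
base_small_top scene none []
base_small_top 1 [0.62  0.001 0.018] [ 0.626  0.002 -0.016  0.183] 0.036
offcut_center 2 [ 0.627 -0.206  0.038] [ 0.623 -0.203  0.038 -0.585] 0.08
tray_in 2 [ 0.526 -0.439  0.004] [ 0.518 -0.43   0.004  0.043] 0.025
square_block_center 2 [ 0.457 -0.26   0.035] [ 0.453 -0.254  0.034 -0.194] 0.056
round_core_center top none []
round_core_center 1 [0.473 0.124 0.032] [ 0.437  0.133 -0.013 -0.521] 0.033
1.15
```

```bash
cat >> h.py <<'E'
def go(x,y,z,phi,s=None):
    """print tool-frame shift (cm) and turn (deg) to TCP x,y,z with tool pointing down, tool x at angle phi"""
    s=s or get_state(); Rc=Rq(s["orientation"])
    Rt=R.from_matrix(np.array([[np.cos(phi),np.sin(phi),0],[np.sin(phi),-np.cos(phi),0],[0,0,-1]]).T)
    d=Rc.inv().apply(np.array([x,y,z])-s["tcp_pos"])*100; r=np.degrees((Rc.inv()*Rt).as_rotvec())
    print("shift",np.round(d,2),"turn",np.round(r,2))
E
python3 - <<'E'
from h import *
try: print(grip_point_offset)
except NameError: import workcell; print([n for n in dir(workcell) if n[0]!='_'])
go(.623,-.203,.2,-.585+np.pi/2)
E
```

```text
0.0187
shift [ 47.73 -12.61   3.13] turn [  0.    -0.   -31.28]
```

Call:
send_rows(series=[5,-1.3,0.3,0,0,-3,1,10,-2.6,0.6,0,0,-6,1,14,-3.7,1,0,0,-9,1,18,-4.8,1.2,0,0,-12,1,22,-5.8,1.5,0,0,-15,1,26,-7,1.8,0,0,-18,1,30,-8,2,0,0,-21,1,34,-9,2.3,0,0,-24,1,38,-10,2.5,0,0,-27,1,42,-11,2.8,0,0,-31,1])

```text
clock: 1.98
tcp_pos: [0.5652, -0.252, 0.2046]
orientation: [0.0, 0.881, 0.472, 0.0]
wrist_force: [0.3, -0.5, 0.7]
finger_gap: 0.0854
```

Run:
```python
from h import *
go(.623,-.203,.2,-.585+np.pi/2)
print(get_state()["clock"])
```

```text
shift [7.28 2.1  0.46] turn [ 0.03  0.01 -0.12]
1.9833
```

```bash
cat > w.py <<'E'
from h import *
import sys,pickle
# usage: w.py picname label... : wrist picture + fit with wrist, top, scene views
ci=camera_info("wrist"); im=read_camera("wrist"); p=pickle.load(open("p.pkl","rb"))
cv2.imwrite(f"pics/{sys.argv[1]}.png",im)
for n in sys.argv[2:]:
    x=p[n]; ref=np.r_[x[:2],Z0[n]]; vs=[]
    for c in ("wrist","top","scene"):
        cc=ci if c=="wrist" else camera_info(c); f=c=="wrist"
        if not f: read_camera(c)
        t=proj(ref,cc,f)[0]
        L=[(np.hypot(l["box"][0]+l["box"][2]/2-t[0],l["box"][1]+l["box"][3]/2-t[1]),l) for l in silhouettes(c,n)]
        L=[a for a in L if a[0]<(40 if f else 15)]
        if L: vs.append((min(L,key=lambda a:a[0])[1]["pixels"],cc,f))
        print(n,c,np.round(t),[(round(a),l["box"],round(l["p"],2)) for a,l in L])
    if vs:
        print(" all",*[np.round(v,4) for v in fit(n,vs,ref)])
        if vs[0][2]: print(" wrist",*[np.round(v,4) for v in fit(n,vs[:1],ref)])
print(get_state()["clock"])
E
python3 w.py w1 offcut_center base_medium_top base_small_top
```

```text
offcut_center wrist [344. 101.] [(3, [326.6, 77.2, 39.7, 48.2], 0.93)]
offcut_center top [407. 154.] [(2, [395.0, 138.8, 26.3, 26.1], 0.9), (5, [377.1, 138.4, 49.1, 31.0], 0.56)]
offcut_center scene [238. 266.] [(3, [223.5, 253.4, 25.0, 31.1], 0.71)]
 all [ 0.6234 -0.2031  0.0366 -0.6005] 0.0457
 wrist [ 0.6236 -0.2031  0.0333 -0.605 ] 0.0152
base_medium_top wrist [341.  93.] [(2, [301.5, 41.2, 74.4, 105.2], 0.76)]
base_medium_top top [402. 154.] [(1, [376.9, 138.7, 49.6, 32.0], 0.91)]
base_medium_top scene [243. 271.] [(3, [221.5, 261.6, 44.0, 24.7], 0.7)]
 all [ 0.6271 -0.1942  0.018  -0.2631] 0.067
 wrist [ 0.6273 -0.1938  0.0189 -0.2622] 0.0317
base_small_top wrist [241. -44.] []
base_small_top top [323. 153.] [(4, [306.8, 142.7, 33.3, 27.7], 0.71)]
base_small_top scene [325. 256.] [(2, [306.0, 240.8, 35.7, 31.7], 0.61)]
 all [0.6201 0.0014 0.0203 0.1828] 0.0542
2.7833
```

View pics/w1.png

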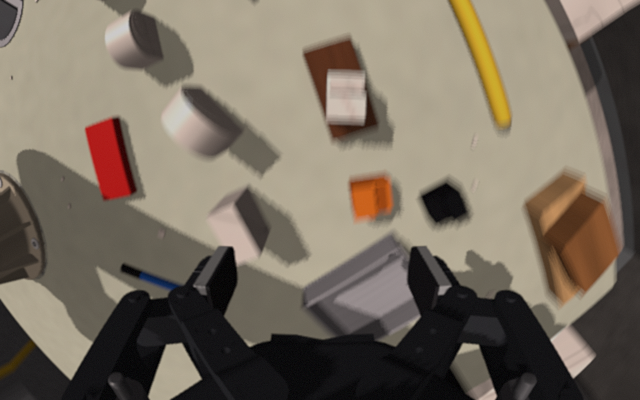

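Run:
```python
from h import *
im=cv2.imread("pics/w1.png")[20:230,280:490]; cv2.imwrite("pics/w1c.png",cv2.resize(im,None,fx=2.8,fy=2.8,interpolation=cv2.INTER_CUBIC))
ci=camera_info("wrist"); t=R.from_euler('z',-.603).apply(off)+[.6235,-.203,.0375]
for q in proj(t[[2,3,4]],ci,True): print((q-[280,20])*2.8)
go(.6235,-.203,.12,-.603+np.pi/2)
```

```text
[127.56960478 284.70113512]
[128.65839047 213.10628957]
[129.01432258 156.01945472]
shift [7.57 2.14 8.47] turn [0.01 0.   0.71]
```

View pics/w1c.png

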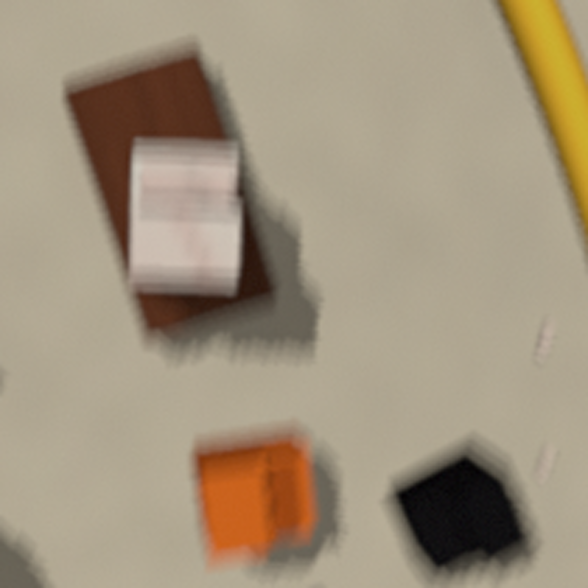

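The white marble piece at (185,215) in the crop lies on the dark wooden base, so it is the offcut. Its tall end is towards the image bottom, and the orange and black look-alikes are left alone. I'll grasp the tall part.

Call:
send_rows(series=[3,1,2,0,0,0.7,1,6.9,2.1,4,0,0,0.7,1,6.9,2.1,7,0,0,0.7,1,6.9,2.1,10,0,0,0.7,1,6.9,2.1,12.5,0,0,0.7,1,6.9,2.1,14.5,0,0,0.7,1,6.9,2.1,16,0,0,0.7,1,6.9,2.1,17,0,0,0.7,1,6.9,2.1,17.8,0,0,0.7,1,6.9,2.1,17.8,0,0,0.7,1], newtons=40)

```text
clock: 3.62
tcp_pos: [0.6188, -0.2077, 0.025]
orientation: [-0.001, 0.885, 0.466, -0.001]
wrist_force: [-0.5, -0.0, -0.0]
finger_gap: 0.0857
```

Call:
send_rows(series=[0,0,0,0,0,0,0,0,0,0,0,0,0,0,0,0,0,0,0,0,0,0,0,0,0,0,0,0,0,0,0,0,0,0,0,0,0,0,0,0,0,0,0,0,0,0,0,0,0])

```text
clock: 4.2
tcp_pos: [0.6204, -0.2084, 0.0278]
orientation: [0.001, 0.885, 0.466, 0.001]
wrist_force: [-0.7, -0.2, 5.1]
finger_gap: 0.0354
```

Call:
send_rows(series=[0,0,-1,0,0,0,0,0,0,-3,0,0,0,0,0,0,-6,0,0,0,0,0,0,-9,0,0,0,0,0,0,-12,0,0,0,0,0,0,-12,0,0,0,0])

```text
clock: 4.7
tcp_pos: [0.6226, -0.2093, 0.1539]
orientation: [0.004, 0.885, 0.466, 0.003]
wrist_force: [1.7, 0.4, 0.2]
finger_gap: 0.0356
```

Run:
```python
from h import *
go(.518,-.43,.14,np.pi/2+.04-.3)
```

```text
shift [-24.11   3.87   1.4 ] turn [ 5.80e-01  1.00e-02 -1.96e+01]
```

Call:
send_rows(series=[-4,0.7,0,0,0,-5,0,-8,1.3,0,0,0,-10,0,-12,2,0,0,0,-16,0,-16,2.6,0,0,0,-22,0,-20,3.2,0.5,0,0,-28,0,-24.1,3.9,1.4,0.5,0,-34,0,-24.1,3.9,1.4,0.5,0,-36,0,-24.1,3.9,4,0.5,0,-36,0,-24.1,3.9,6,0.5,0,-36,0,-24.1,3.9,8,0.5,0,-36,0])

```text
clock: 5.53
tcp_pos: [0.5144, -0.4289, 0.0654]
orientation: [-0.004, 0.698, 0.716, -0.002]
wrist_force: [0.0, -0.2, -1.9]
finger_gap: 0.0351
```

Call:
send_rows(series=[0,0,1.5,0,0,0,0,0,0,3,0,0,0,0,0,0,4,0,0,0,0,0,0,4.6,0,0,0,0,0,0,4.6,0,0,0,0,0,0,4.6,0,0,0,0.65,0,0,4.6,0,0,0,0.65,0,0,4.6,0,0,0,0.65])

```text
clock: 6.2
tcp_pos: [0.5157, -0.4294, 0.0221]
orientation: [-0.002, 0.698, 0.716, -0.002]
wrist_force: [-0.8, 0.5, 0.5]
finger_gap: 0.0555
```

Call:
send_rows(series=[0,0,-2,0,0,0,0.65,0,0,-5,0,0,0,0.65,0,0,-9,0,0,0,0.65,0,0,-12,0,0,0,1,0,0,-15,0,0,0,1,0,0,-15,0,0,0,1])

```text
clock: 6.7
tcp_pos: [0.5189, -0.4317, 0.1798]
orientation: [0.003, 0.698, 0.716, -0.002]
wrist_force: [0.8, 0.2, 1.7]
finger_gap: 0.0854
```

```bash
python3 w.py w2 offcut_center | tail -1;  python3 - <<'E'
from h import *
go(.488,-.137,.19,.182+np.pi/2)
E
```

```text
7.0
shift [29.2  -2.   -1.94] turn [-0.54 -0.3  -8.93]
```

View pics/w2.png

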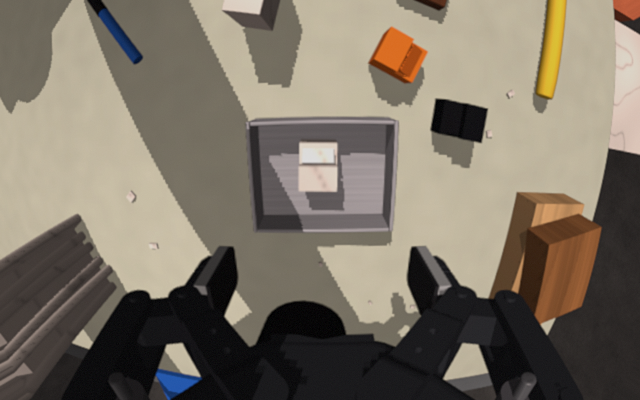

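The offcut lies flat in the tray at (318,167). Next is the large arch: approach and look with the wrist camera over it.

Call:
send_rows(series=[3.5,-0.3,-0.5,0,0,-2,1,7,-0.6,-1,0,0,-4,1,10.5,-0.9,-1.5,0,0,-6,1,14,-1.2,-1.9,-0.5,-0.3,-8,1,17.5,-1.6,-1.9,-0.5,-0.3,-9,1,21,-2,-1.9,-0.5,-0.3,-9,1,22,-2,-1.9,-0.5,-0.3,-9,1,22,-2,-1.9,-0.5,-0.3,-9,1])

```text
clock: 7.67
tcp_pos: [0.4894, -0.2064, 0.1895]
orientation: [-0.0, 0.638, 0.77, -0.0]
wrist_force: [-0.0, -0.0, 1.1]
finger_gap: 0.0856
```

```bash
python3 w.py w3 arch_large_center arch_medium_center base_small_top;  python3 - <<'E'
from h import *
go(.488,-.137,.19,.182+np.pi/2)
E
```

```text
arch_large_center wrist [335. 107.] [(3, [315.2, 65.4, 46.8, 83.9], 0.64)]
arch_large_center top [379. 208.] [(1, [361.3, 196.8, 35.5, 20.9], 0.88)]
arch_large_center scene [259. 213.] [(3, [243.1, 197.3, 35.0, 37.7], 0.68)]
 all [ 0.4882 -0.1367  0.04    0.1876] 0.0401
 wrist [ 0.488  -0.1366  0.0399  0.1831] 0.0171
arch_medium_center wrist [346. -24.] [(33, [314.0, 0.0, 39.9, 12.5], 0.84)]
arch_medium_center top [324. 214.] [(0, [313.2, 203.8, 22.6, 19.6], 0.86)]
arch_medium_center scene [311. 202.] [(1, [297.4, 189.5, 28.1, 26.0], 0.8)]
 all [ 0.473  -0.0042  0.0329 -0.3232] 0.2659
 wrist [ 0.4725  0.0389 -0.1141 -0.1315] 0.6178
base_small_top wrist [481.  16.] [(12, [449.4, 0.0, 48.6, 51.0], 0.77)]
base_small_top top [323. 153.] [(3, [307.0, 141.6, 33.9, 27.9], 0.7)]
base_small_top scene [325. 256.] [(4, [302.8, 243.1, 37.1, 29.3], 0.94)]
 all [0.6204 0.0015 0.0192 0.1852] 0.1307
 wrist [0.6237 0.0042 0.0118 0.1945] 0.2078
8.4667
shift [7.19 1.08 0.02] turn [0.04 0.12 0.07]
```

View pics/w3.png

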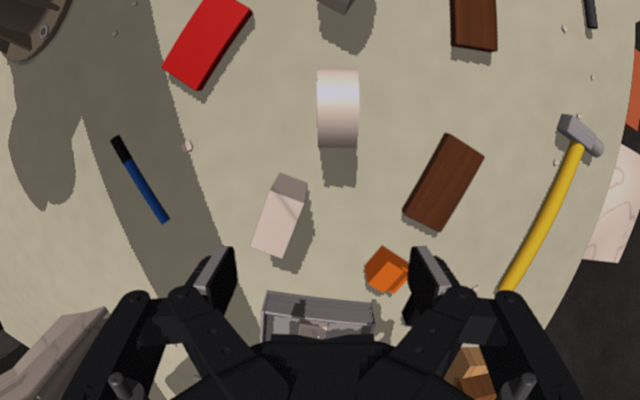

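The wrist view shows the large arch at (338,108), and the height and pose agree between views. I'll grasp it.

Call:
send_rows(series=[3,0.5,0,0,0.1,0,1,6,0.9,0,0,0.1,0,1,7.2,1.1,1.5,0,0.1,0,1,7.2,1.1,5,0,0.1,0,1,7.2,1.1,8,0,0.1,0,1,7.2,1.1,11,0,0.1,0,1,7.2,1.1,13.5,0,0.1,0,1,7.2,1.1,15,0,0.1,0,1,7.2,1.1,16,0,0.1,0,1,7.2,1.1,16,0,0.1,0,1], newtons=60)

```text
clock: 9.3
tcp_pos: [0.4869, -0.1364, 0.0282]
orientation: [-0.001, 0.639, 0.769, -0.0]
wrist_force: [-0.1, 0.5, -0.2]
finger_gap: 0.0854
```

Call:
send_rows(series=[0,0,0,0,0,0,0,0,0,0,0,0,0,0,0,0,0,0,0,0,0,0,0,0,0,0,0,0,0,0,0,0,0,0,0,0,0,0,0,0,0,0,0,0,0,0,0,0,0,0,0,0,0,0,0,0])

```text
clock: 9.97
tcp_pos: [0.4894, -0.1376, 0.0314]
orientation: [0.002, 0.639, 0.769, 0.0]
wrist_force: [0.9, 0.2, 6.1]
finger_gap: 0.0333
```

Call:
send_rows(series=[0,0,-0.7,0,0,0,0,0,0,-2,0,0,0,0,0,0,-4,0,0,0,0,0,0,-7,0,0,0,0,0,0,-10,0,0,0,0,0,0,-12,0,0,0,0,0,0,-13,0,0,0,0,0,0,-13,0,0,0,0])

```text
clock: 10.63
tcp_pos: [0.4892, -0.1375, 0.1622]
orientation: [0.002, 0.639, 0.769, 0.001]
wrist_force: [0.4, 0.0, -4.8]
finger_gap: 0.0335
```

Run:
```python
from h import *
print(get_state()["tcp_pos"])
go(.616,.190,.16,-.058+np.pi/2)
```

```text
[ 0.48923827 -0.13749705  0.16217932]
shift [29.89 18.43  0.21] turn [ 0.21  0.11 13.82]
```

Call:
send_rows(series=[1,1,0,0,0,1,0,3,3,0,0,0,3,0,5.5,5.5,0,0,0,5,0,8,8,0,0,0,7,0,11,10.5,0,0,0,9,0,14,13,0,0,0,11,0,17,15.5,0,0,0,13,0,19.5,17.5,0,0,0,14,0,21,18.4,0,0,0,14,0,21,18.4,0,0,0,14,0])

```text
clock: 11.47
tcp_pos: [0.6306, 0.107, 0.1567]
orientation: [-0.002, 0.727, 0.687, -0.001]
wrist_force: [0.4, -0.3, -4.6]
finger_gap: 0.0333
```

```bash
python3 w.py w4 base_large_top;  python3 - <<'E'
from h import *
go(.616,.190,.16,-.058+np.pi/2)
E
```

```text
base_large_top wrist [302.  92.] [(2, [274.0, 18.5, 58.9, 147.3], 0.59)]
base_large_top top [247. 155.] []
base_large_top scene [400. 240.] [(2, [370.3, 226.8, 58.4, 29.8], 0.73)]
 all [ 0.6164  0.1905  0.0175 -0.0519] 0.0228
 wrist [ 0.616   0.1907  0.019  -0.0597] 0.0161
11.7667
shift [ 8.72 -1.97 -0.06] turn [-0.05  0.03 -0.27]
```

View pics/w4.png

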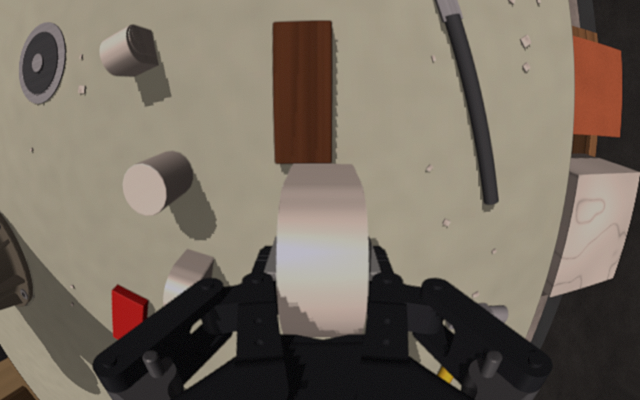

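The base lies at (303,92) and the held arch hangs square. I'll place it.

Call:
send_rows(series=[2,-0.5,0,0,0,0,0,5,-1.2,0,0,0,0,0,8,-1.9,0,0,0,0,0,8.7,-2,0,0,0,0,0,8.7,-2,2,0,0,0,0,8.7,-2,4,0,0,0,0,8.7,-2,6,0,0,0,0,8.7,-2,8,0,0,0,0,8.7,-2,9.3,0,0,0,0,8.7,-2,9.8,0,0,0,0])

```text
clock: 12.6
tcp_pos: [0.6145, 0.1894, 0.0596]
orientation: [-0.001, 0.729, 0.685, -0.002]
wrist_force: [-1.0, -0.2, -5.9]
finger_gap: 0.0333
```

Call:
send_rows(series=[0,0,0.3,0,0,0,0,0,0,0.6,0,0,0,0,0,0,0.8,0,0,0,0,0,0,0.9,0,0,0,0,0,0,0.9,0,0,0,0,0,0,0.9,0,0,0,0])

```text
clock: 13.1
tcp_pos: [0.6168, 0.1911, 0.0538]
orientation: [0.001, 0.728, 0.685, 0.001]
wrist_force: [-0.4, -0.4, -3.9]
finger_gap: 0.0336
```

Call:
send_rows(series=[0,0,0.1,0,0,0,0,0,0,0.2,0,0,0,0,0,0,0.3,0,0,0,0,0,0,0.3,0,0,0,0,0,0,0.3,0,0,0,0])

```text
clock: 13.52
tcp_pos: [0.6162, 0.191, 0.05]
orientation: [0.0, 0.728, 0.685, 0.0]
wrist_force: [1.0, 0.1, -3.4]
finger_gap: 0.0335
```

Call:
send_rows(series=[0,0,0.1,0,0,0,0,0,0,0.15,0,0,0,0,0,0,0.15,0,0,0,0,0,0,0.15,0,0,0,0])

```text
clock: 13.85
tcp_pos: [0.6165, 0.1911, 0.0494]
orientation: [0.0, 0.728, 0.685, 0.0]
wrist_force: [-2.6, -0.7, 3.3]
finger_gap: 0.0336
```

Contact is felt, as the wrist force went from −4.8 to +3.3 N. I'll release and back off.

Call:
send_rows(series=[0,0,0,0,0,0,0.6,0,0,0,0,0,0,0.8,0,0,0,0,0,0,1,0,0,0,0,0,0,1,0,0,-1,0,0,0,1,0,0,-3,0,0,0,1,0,0,-6,0,0,0,1,0,0,-9,0,0,0,1,0,0,-12,0,0,0,1,0,0,-14,0,0,0,1])

```text
clock: 14.68
tcp_pos: [0.6173, 0.1912, 0.1929]
orientation: [0.002, 0.728, 0.685, 0.002]
wrist_force: [0.8, 0.3, -1.0]
finger_gap: 0.0854
```

Run:
```python
from h import *
print(get_state()["tcp_pos"])
go(.473,-.004,.19,-.33+np.pi/2)
```

```text
[0.61726478 0.19121362 0.19293942]
shift [-20.37 -13.21   0.21] turn [ 0.27 -0.08 15.41]
```

Run:
```python
from h import *
go(.457,.186,.18,.16+np.pi/2)
```

```text
shift [ -1.5  -15.97   1.21] turn [ 2.800e-01 -1.000e-02 -1.266e+01]
```

Call:
send_rows(series=[0,-3,0,0,0,-3,1,-0.5,-6,0,0,0,-6,1,-1,-9,0.5,0,0,-9,1,-1.3,-12,1,0.2,0,-12,1,-1.5,-15,1.2,0.3,0,-12.7,1,-1.5,-16,1.2,0.3,0,-12.7,1,-1.5,-16,1.2,0.3,0,-12.7,1,-1.5,-16,1.2,0.3,0,-12.7,1])

```text
clock: 15.35
tcp_pos: [0.4565, 0.1861, 0.1777]
orientation: [-0.001, 0.648, 0.762, -0.001]
wrist_force: [0.6, 0.2, 0.6]
finger_gap: 0.0854
```

```bash
python3 w.py w5 arch_small_center;  python3 - <<'E'
from h import *
go(.446,.255,.18,.16+np.pi/2)
E
```

```text
arch_small_center wrist [324. 105.] []
arch_small_center top [218. 223.] []
arch_small_center scene [405. 179.] [(1, [392.5, 168.1, 24.2, 25.2], 0.91)]
 all [0.4376 0.2579 0.0185 0.2438] 0.0842
15.65
shift [ 7.    0.05 -0.36] turn [-0.25 -0.01  0.  ]
```

View pics/w5.png

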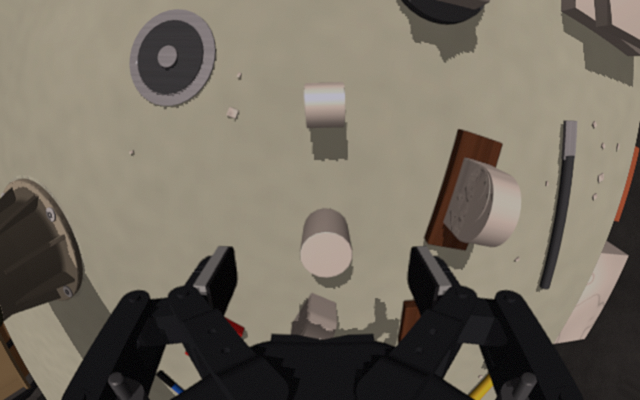

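The small arch at (324,105) sits exactly where predicted, with its sides vertical in the picture, so the yaw is right. The large arch stands on its base at (480,205). I'll grasp the small one.

Call:
send_rows(series=[3,0,0,0,0,0,1,6,0,0,0,0,0,1,7,0,1.5,0,0,0,1,7,0,5,0,0,0,1,7,0,8,0,0,0,1,7,0,11,0,0,0,1,7,0,13.5,0,0,0,1,7,0,15,0,0,0,1,7,0,16.1,0,0,0,1,7,0,16.1,0,0,0,1], newtons=60)

```text
clock: 16.48
tcp_pos: [0.4421, 0.254, 0.0127]
orientation: [-0.003, 0.648, 0.761, -0.004]
wrist_force: [-0.2, 0.8, -0.0]
finger_gap: 0.0852
```

Call:
send_rows(series=[0,0,0,0,0,0,0,0,0,0,0,0,0,0,0,0,0,0,0,0,0,0,0,0,0,0,0,0,0,0,0,0,0,0,0,0,0,0,0,0,0,0,0,0,0,0,0,0,0,0,0,0,0,0,0,0])

```text
clock: 17.15
tcp_pos: [0.4451, 0.2553, 0.0168]
orientation: [-0.001, 0.648, 0.762, -0.0]
wrist_force: [0.8, -1.0, 6.4]
finger_gap: 0.0334
```

Call:
send_rows(series=[0,0,-0.7,0,0,0,0,0,0,-2,0,0,0,0,0,0,-4,0,0,0,0,0,0,-7,0,0,0,0,0,0,-10,0,0,0,0,0,0,-13,0,0,0,0,0,0,-14,0,0,0,0,0,0,-14,0,0,0,0])

```text
clock: 17.82
tcp_pos: [0.4459, 0.2556, 0.1584]
orientation: [-0.0, 0.648, 0.762, 0.001]
wrist_force: [0.4, -0.1, -2.5]
finger_gap: 0.0334
```

Run:
```python
from h import *
print(get_state()["tcp_pos"])
go(.634,-.068,.16,.184+np.pi/2)
```

```text
[0.44589377 0.25558526 0.15839475]
shift [-34.95  13.39  -0.2 ] turn [ 0.03 -0.08 -1.34]
```

Call:
send_rows(series=[-1.5,0.6,0,0,0,0,0,-4.5,1.8,0,0,0,0,0,-8,3.1,0,0,0,0,0,-12,4.6,0,0,0,-0.5,0,-16,6.1,0,0,0,-1,0,-20,7.6,0,0,0,-1.3,0,-24,9.2,0,0,0,-1.3,0,-28,10.7,0,0,0,-1.3,0,-31.5,12,0,0,0,-1.3,0,-34,13,-0.2,0,0,-1.3,0])

```text
clock: 18.65
tcp_pos: [0.6269, -0.0633, 0.1534]
orientation: [-0.003, 0.64, 0.768, -0.003]
wrist_force: [1.3, -0.3, -2.1]
finger_gap: 0.0331
```

Call:
send_rows(series=[-1,0.4,0,0,0,0,0,-1,0.4,0,0,0,0,0])

```text
clock: 18.82
tcp_pos: [0.6328, -0.0717, 0.1538]
orientation: [-0.003, 0.641, 0.768, -0.002]
wrist_force: [0.2, 0.5, -1.7]
finger_gap: 0.033
```

```bash
python3 w.py w6 base_small_top;  python3 - <<'E'
from h import *
go(.6205,.0015,.16,.184+np.pi/2)
E
```

```text
base_small_top wrist [331. 102.] [(6, [293.0, 57.1, 64.3, 84.5], 0.83)]
base_small_top top [323. 153.] [(9, [308.5, 144.7, 12.2, 23.3], 0.55)]
base_small_top scene [325. 256.] [(2, [306.0, 241.0, 35.5, 33.4], 0.89)]
 all [0.62   0.0014 0.0195 0.1831] 0.2609
 wrist [0.6202 0.0025 0.0138 0.1813] 0.0179
19.1167
shift [ 6.98  0.14 -0.34] turn [-0.32 -0.06  0.07]
```

View pics/w6.png

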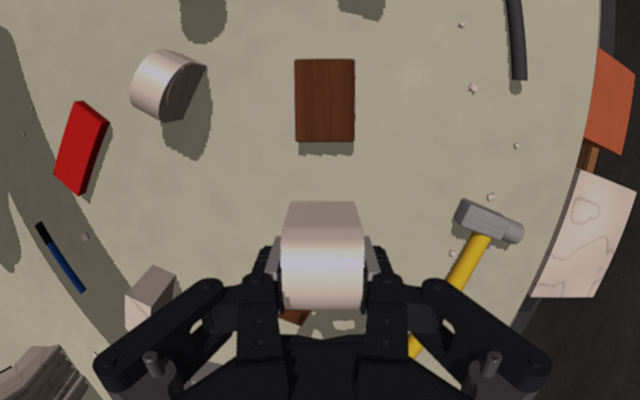

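The short base is at (325,100), in line with the held small arch. I'll place it.

Call:
send_rows(series=[2,0,0,0,0,0,0,5,0.1,0,0,0,0,0,7,0.1,0,-0.3,0,0,0,7,0.1,2,-0.3,0,0,0,7,0.1,4.5,-0.3,0,0,0,7,0.1,7,-0.3,0,0,0,7,0.1,9,-0.3,0,0,0,7,0.1,10.5,-0.3,0,0,0,7,0.1,11.2,-0.3,0,0,0,7,0.1,11.2,-0.3,0,0,0])

```text
clock: 19.95
tcp_pos: [0.6187, 0.0011, 0.0433]
orientation: [-0.001, 0.639, 0.769, -0.001]
wrist_force: [0.4, 1.2, -1.7]
finger_gap: 0.0336
```

Call:
send_rows(series=[0,0,0.2,0,0,0,0,0,0,0.4,0,0,0,0,0,0,0.55,0,0,0,0,0,0,0.65,0,0,0,0,0,0,0.65,0,0,0,0,0,0,0.65,0,0,0,0])

```text
clock: 20.45
tcp_pos: [0.6207, -0.0002, 0.0388]
orientation: [0.0, 0.64, 0.769, 0.001]
wrist_force: [-0.9, 0.1, -1.8]
finger_gap: 0.0334
```

Call:
send_rows(series=[0,0,0.1,0,0,0,0,0,0,0.2,0,0,0,0,0,0,0.25,0,0,0,0,0,0,0.3,0,0,0,0,0,0,0.3,0,0,0,0,0,0,0.3,0,0,0,0])

```text
clock: 20.95
tcp_pos: [0.6205, -0.0001, 0.0353]
orientation: [0.0, 0.639, 0.769, 0.0]
wrist_force: [0.1, 0.2, -0.9]
finger_gap: 0.0335
```

Call:
send_rows(series=[0,0,0.1,0,0,0,0,0,0,0.15,0,0,0,0,0,0,0.15,0,0,0,0,0,0,0.15,0,0,0,0])

```text
clock: 21.28
tcp_pos: [0.6207, -0.0001, 0.0349]
orientation: [0.0, 0.639, 0.769, 0.001]
wrist_force: [-3.1, 0.2, 4.8]
finger_gap: 0.0334
```

Contact. I'll release and go to the medium arch.

Call:
send_rows(series=[0,0,0,0,0,0,0.6,0,0,0,0,0,0,0.8,0,0,0,0,0,0,1,0,0,0,0,0,0,1,0,0,-1,0,0,0,1,0,0,-3,0,0,0,1,0,0,-6,0,0,0,1,0,0,-9,0,0,0,1,0,0,-12,0,0,0,1,0,0,-15,0,0,0,1])

```text
clock: 22.12
tcp_pos: [0.6203, -0.0001, 0.1861]
orientation: [0.0, 0.639, 0.769, 0.001]
wrist_force: [-0.1, -0.3, -0.2]
finger_gap: 0.0854
```

Run:
```python
from h import *
go(.45,-.07,.18,-.33+np.pi/2)
```

```text
shift [ -3.77 -18.02   0.58] turn [ 0.06 -0.03 29.4 ]
```

Call:
send_rows(series=[-0.7,-3,0,0,0,5,1,-1.4,-6.5,0,0,0,10,1,-2.2,-10,0,0,0,15,1,-3,-13.5,0.3,0,0,20,1,-3.5,-16.5,0.5,0,0,25,1,-3.8,-18,0.6,0,0,29.4,1,-3.8,-18,0.6,0,0,29.4,1,-3.8,-18,0.6,0,0,29.4,1])

```text
clock: 22.78
tcp_pos: [0.4505, -0.0706, 0.1787]
orientation: [0.001, 0.814, 0.582, 0.001]
wrist_force: [0.2, 0.7, 0.4]
finger_gap: 0.0853
```

```bash
python3 w.py w7 arch_medium_center;  python3 - <<'E'
from h import *
go(.474,-.004,.18,-.33+np.pi/2)
E
```

```text
arch_medium_center wrist [323. 104.] [(2, [298.7, 72.6, 44.4, 64.4], 0.58)]
arch_medium_center top [324. 214.] [(1, [312.0, 200.8, 26.6, 24.5], 0.85)]
arch_medium_center scene [311. 202.] [(0, [297.4, 189.8, 26.3, 23.7], 0.57)]
 all [ 0.4733 -0.0036  0.033  -0.3283] 0.0614
 wrist [ 0.4737 -0.003   0.0345 -0.3279] 0.0368
23.0833
shift [ 6.99  0.02 -0.22] turn [ 0.03 -0.04  0.09]
```

View pics/w7.png

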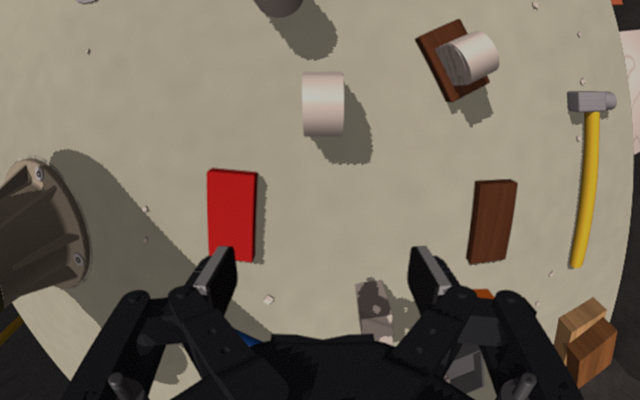

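The medium arch is at (322,104), aligned with the jaws. I'll grasp it.

Call:
send_rows(series=[3,0,0,0,0,0,1,6,0,0,0,0,0,1,7,0,1.5,0,0,0,1,7,0,5,0,0,0,1,7,0,8,0,0,0,1,7,0,11,0,0,0,1,7,0,13,0,0,0,1,7,0,14.5,0,0,0,1,7,0,15.6,0,0,0,1,7,0,15.6,0,0,0,1], newtons=60)

```text
clock: 23.92
tcp_pos: [0.4715, -0.0033, 0.0192]
orientation: [-0.002, 0.813, 0.582, -0.001]
wrist_force: [-0.1, 0.1, 0.3]
finger_gap: 0.0855
```

Call:
send_rows(series=[0,0,0,0,0,0,0,0,0,0,0,0,0,0,0,0,0,0,0,0,0,0,0,0,0,0,0,0,0,0,0,0,0,0,0,0,0,0,0,0,0,0,0,0,0,0,0,0,0,0,0,0,0,0,0,0])

```text
clock: 24.58
tcp_pos: [0.4741, -0.0041, 0.0228]
orientation: [0.001, 0.814, 0.581, 0.001]
wrist_force: [-0.5, 0.1, 6.3]
finger_gap: 0.0331
```

Call:
send_rows(series=[0,0,-0.7,0,0,0,0,0,0,-2,0,0,0,0,0,0,-4,0,0,0,0,0,0,-7,0,0,0,0,0,0,-10,0,0,0,0,0,0,-13,0,0,0,0,0,0,-13.5,0,0,0,0,0,0,-13.5,0,0,0,0])

```text
clock: 25.25
tcp_pos: [0.4745, -0.0044, 0.159]
orientation: [0.002, 0.814, 0.581, 0.002]
wrist_force: [0.7, 0.8, -3.3]
finger_gap: 0.0333
```

Run:
```python
from h import *
print(get_state()["tcp_pos"])
go(.627,-.194,.155,-.263+np.pi/2)
```

```text
[ 0.47450647 -0.00435245  0.15902365]
shift [-13.    20.57   0.49] turn [ 0.29 -0.06 -3.83]
```

Call:
send_rows(series=[-0.6,1,0,0,0,0,0,-2,3,0,0,0,-1,0,-4,6,0,0,0,-2,0,-6,9.2,0,0,0,-3,0,-8,12.5,0,0,0,-3.8,0,-10,16,0,0,0,-3.8,0,-12,19,0,0,0,-3.8,0,-13,20.6,0.3,0.3,0,-3.8,0,-13,20.6,0.5,0.3,0,-3.8,0,-13,20.6,0.5,0.3,0,-3.8,0])

```text
clock: 26.08
tcp_pos: [0.6246, -0.1949, 0.1474]
orientation: [-0.005, 0.794, 0.607, -0.003]
wrist_force: [0.2, -0.4, -3.1]
finger_gap: 0.0333
```

Run:
```python
from h import *
print(get_state()["tcp_pos"])
go(.627,-.194,.045,-.263+np.pi/2)
```

```text
[ 0.62462639 -0.19487206  0.14738352]
shift [ 0.13  0.32 10.24] turn [-0.63 -0.1  -0.14]
```

Call:
send_rows(series=[0,0,1,0,0,0,0,0,0,3,0,0,0,0,0,0,5.5,0,0,0,0,0,0,8,0,0,0,0,0,0,9.7,0,0,0,0,0,0,10.5,0,0,0,0,0,0,10.5,0,0,0,0,0,0,10.5,0,0,0,0,0,0,10.5,0,0,0,0])

```text
clock: 26.83
tcp_pos: [0.6261, -0.1935, 0.0482]
orientation: [-0.001, 0.794, 0.608, -0.001]
wrist_force: [-0.8, 0.3, -1.4]
finger_gap: 0.0335
```

Run:
```python
from h import *
print(get_state()["tcp_pos"])
go(.627,-.194,.041,-.263+np.pi/2)
```

```text
[ 0.62613899 -0.19354764  0.04820948]
shift [-0.02  0.1   0.72] turn [-0.15 -0.03 -0.  ]
```

Call:
send_rows(series=[0,0,0.15,0,0,0,0,0,0,0.3,0,0,0,0,0,0,0.45,0,0,0,0,0,0,0.55,0,0,0,0,0,0,0.65,0,0,0,0,0,0,0.65,0,0,0,0,0,0,0.65,0,0,0,0])

```text
clock: 27.42
tcp_pos: [0.6255, -0.1937, 0.041]
orientation: [-0.002, 0.794, 0.608, -0.001]
wrist_force: [-1.8, 1.0, 3.7]
finger_gap: 0.0332
```

Contact is felt at the expected height. I'll release, retreat and verify.

Call:
send_rows(series=[0,0,0,0,0,0,0.6,0,0,0,0,0,0,0.8,0,0,0,0,0,0,1,0,0,0,0,0,0,1,0,0,-1,0,0,0,1,0,0,-3,0,0,0,1,0,0,-6,0,0,0,1,0,0,-9,0,0,0,1,0,0,-12,0,0,0,1,0,0,-15,0,0,0,1])

```text
clock: 28.25
tcp_pos: [0.6259, -0.1938, 0.1926]
orientation: [-0.002, 0.794, 0.608, -0.001]
wrist_force: [0.3, -0.5, -0.1]
finger_gap: 0.0852
```

Call:
send_rows(series=[-3,0,0,0,0,0,1,-7,0,0,0,0,0,1,-11,0,0,0,0,0,1,-15,0,0,0,0,0,1,-19,0,-1,0,0,0,1,-22,0,-2,0,0,0,1,-25,0,-3,0,0,0,1,-25,0,-3,0,0,0,1])

```text
clock: 28.92
tcp_pos: [0.5592, -0.4419, 0.2225]
orientation: [0.0, 0.796, 0.606, -0.002]
wrist_force: [-0.2, 0.6, -0.2]
finger_gap: 0.0852
```

Run:
```python
from h import *
G=dict(arch_large_center=(.616,.19,-.055),arch_medium_center=(.627,-.194,-.263),arch_small_center=(.6203,.0018,.183),offcut_center=(.516,-.43,0),square_block_center=(.453,-.254,-.194),round_core_center=(.471,.124,0))
ims={c:read_camera(c) for c in("scene","top")}
w,cw=None,camera_info("wrist"); ims["wrist"]=read_camera("wrist")
for n,(x,y,a) in G.items():
    z=Z0[n]+(.018 if n[:4]=="arch" else -.014 if n[0]=='o' else 0); vs=[]
    for c in ims:
        ci=cw if c=="wrist" else camera_info(c); f=c=="wrist"; t=proj([x,y,z],ci,f)[0]
        L=[(np.hypot(l["box"][0]+l["box"][2]/2-t[0],l["box"][1]+l["box"][3]/2-t[1]),l) for l in silhouettes(c,n)]
        L=[q for q in L if q[0]<12]
        if L: vs.append((min(L,key=lambda q:q[0])[1]["pixels"],ci,f))
    if vs: r,f=fit(n,vs,np.array([x,y,z])); print(n,len(vs),"fit",np.round(r,3),"goal",np.round([x,y,z,a],3),round(f,3))
    else: print(n,"unseen")
a=ims["scene"][130:330,80:460]; cv2.imwrite("pics/end.png",cv2.resize(a,None,fx=2.1,fy=2.1,interpolation=cv2.INTER_CUBIC))
print(get_state()["clock"])
```

```text
arch_large_center 2 fit [ 0.616  0.191  0.059 -0.067] goal [ 0.616  0.19   0.058 -0.055] 0.044
arch_medium_center 2 fit [ 0.63  -0.198  0.025 -0.254] goal [ 0.627 -0.194  0.051 -0.263] 0.227
arch_small_center 2 fit [ 0.62  -0.001  0.047  0.184] goal [0.62  0.002 0.045 0.183] 0.064
offcut_center 3 fit [ 0.514 -0.422  0.022  0.011] goal [ 0.516 -0.43   0.024  0.   ] 0.068
square_block_center 3 fit [ 0.453 -0.253  0.035 -0.193] goal [ 0.453 -0.254  0.035 -0.194] 0.084
round_core_center 2 fit [0.47  0.121 0.03  1.33 ] goal [0.471 0.124 0.032 0.   ] 0.132
29.9667
```

View pics/end.png

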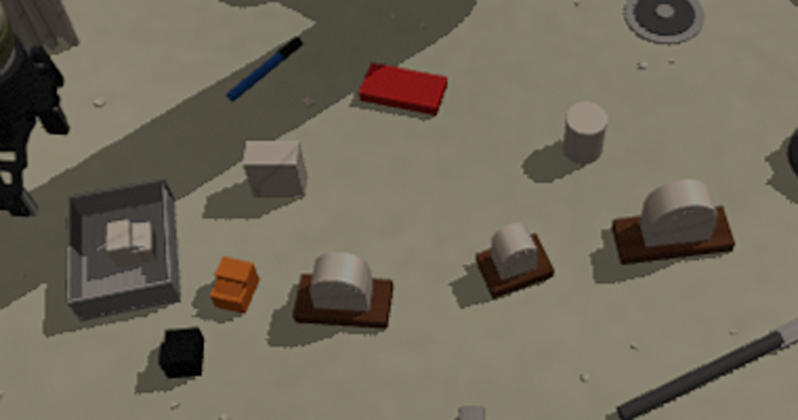

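All three arches stand upright and centred on their bases. The offcut is in the tray, and the block and core are where they were. The medium fit is poor (cost 0.23, one mask seems to have included the base), but the picture and the contact height (0.041 against 0.0405 expected) agree that it is seated.

```bash
python3 -c "
from workcell import *
print(hand_in())"
```

```text
the job is handed in; nothing more can be done
None
```

I put the offcut in the steel tray, then set the large, small and medium arches on the longest, shortest and middle-length bases. Each was lowered until the wrist force showed contact, then released. I handed the job in at about 30 s; no verdict was reported.

| Thing | Last check |
|---|---|
| Large arch | about 1 mm and 0.01 rad from its target; height agrees |
| Small arch | about 3 mm from its target; height within 2 mm |
| Medium arch | plan fit 5 mm off with the yaw agreeing, but the fit was poor and its height (0.025 m against 0.051 m expected) disagreed |
| Offcut | flat in the tray, well inside the walls |
| Square block | unmoved, within 1 mm |
| Round core | fitted about 3 mm from the spot estimated at the start, within the accuracy of that estimate |

I trusted the final picture and the contact height for the medium arch. The picture shows it upright and centred, and contact came at TCP height 0.041 m against 0.0405 m expected. The likely cause of the bad fit is a silhouette that took in part of the base. I did not repeat that measurement before handing in.

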